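# Start a long coffee on the capsule machine

### The arm

A 6-joint arm with a two-finger parallel gripper is mounted at the origin on a cart in front of the work surface, level with it; the furniture and walls round the work are solid. World frame = base frame: x ahead of the robot, y to its left, z up, the work surface at z = 0. Lengths are in m, angles in rad, forces in N, time in s.
With the tool pointing down it reaches from about 0.375 to 0.9 m from the base axis. Payload 3.1 kg.
Tool frame: the origin (TCP) lies between the finger pads; the fingertips stand 8 mm ahead of it and the grasp point (between the pads) lies 11 mm behind it; z points along the fingers, y is the line along which they close (so a half turn about z gives the same grasp; the last joint's range is limited). The gripper opens to 87 mm and grips with 3 to 60 N. Pads are 19 mm wide; open, the fingers measure 117 mm over their backs; the gripper's body (75 mm by 190 mm) begins 51 mm behind the grasp point.
Start: joints at [0.95, 0.527, 1.433, -0, 1.181, -0.178], TCP at [0.268, 0.565, 0.231] pointing down, gripper open.
Joint ranges: [-3.08, 3.08], [-0.75, 2.2], [0.22, 2.44], [-1.43, 4.57], [0, 2.65], [-2.85, 2.85]. Speed limits (rad/s): [2.79, 2.79, 3.14, 3.14, 3.14, 3.14].

### API

Orientations are given as a unit quaternion [x, y, z, w].
In Python, from rig import robot, vision, job gives the robot as it stands.
- The arm moves only by the shell command python3 -m handwheel 'ROWS' [OPENING] [FORCE]. ROWS is JSON, a list of rows, each a list of 4 numbers: the shift along the tool's x, y, z as a fraction of full scale, then the turn about the tool's z as a fraction of full scale. A call has 1 to 20 rows; each row is the pose to reach, as a shift and turn from the pose commanded when the call began, along the tool's axes at that moment, turning the shorter way round; what a row does not reach only later rows make up. Full scale, the value 1, is 300 mm for a shift and 2 pi rad for a turn. A row lasts 1/12 s, in which the tool goes at most 41.7 mm and 7.16 degrees, less where a joint would pass 70% of its speed; a pose out of reach is approached as far as the arm can. A call with a number of a shift or a turn outside -1 to 1 is refused whole. A call with a gripper value outside its range is refused whole. OPENING is the opening in per cent of the stroke, from 0 (shut) to 100 (fully open), set as the call begins (- or left out, the last holds). The fingers move at their own pace and stop on an object; FORCE is the grip in N (left out, the last holds). Time passes only in rows, so rows that repeat a pose let the fingers close. It gives the time, the measured TCP pose, the force, the opening and the grip force at its end, in the units of the state.
- robot.get_obs(): the state, without advancing time (a new reading comes with each control period).
- vision.camera(name): name is "scene" or "top"; returns a dict with "frame" (400x640x3 uint8, red, green, blue), "K" (3x3 intrinsics, pixels), "cam_to_world" (4x4, takes a point from camera to world coordinates). Camera axes: x right, y down, z forward; pixel columns grow to the right and rows downward; lengths in m; the calibration is good to about 2 mm. A picture is of the moment at which its call begins. There is no depth.
- job.hand_in(): hands the job in; it is judged then, once.
Trained networks look in the newest picture that a camera, given by its name, has taken for a name from the list of things; names that differ only in an ending like _2 or _b are one class to them, and where a whole thing is asked for, a point or a joint stands for the part that bears it (a point fixed in the world has none). Each returns a list of dicts, best first, with "conf" (0 to 1); they miss things now and then, are a little off and sometimes report something else, mostly with a low value. They report only what shows in the picture. A call takes as long as a camera call.
- vision.look_for(camera, label): "point" ([row, column] in pixels, amid what is visible of it).
- vision.outline_of(camera, label): "mask" (400x640 bool, what is visible of it) and "point" ([row, column] in pixels, amid what is visible of it).
The state is a dict: "time": time; "q": joint angles; "joint_velocities": joint speeds; "joint_torque": joint torques, N m; "position": TCP position; "tool_rot": TCP orientation; "ft_force": force on the tool from outside, world axes, zero at the start; "moment": the same for the moment, N m; "grip_width": finger opening in m; "grip_force": force on a finger pad.
Only numpy, scipy, OpenCV 4.12 (cv2) and the standard library are available. Lean on these libraries where they do the work, as an engineer would, in place of code of your own. Each camera call takes 0.05 s, during which the arm holds its last target. There are 200 camera calls.

### The job

Start a long coffee on the capsule machine, where the capsule is loaded and the mug already stands under the spout: with the fingertips push the raised metal lever on top down until it lies flat and fully shut, and only then press the biggest of the three round buttons fully in, let it spring back and take the hand away. Press gently, leave the two smaller buttons alone, and do not lift or shift the machine, the mug or anything else on the worktop.

Things in the scene. Friction and masses are not known exactly. Their poses are not given: they have to be found in the camera images.
- machine: white and black capsule coffee machine, 280 mm deep (x), 130 mm wide (y), 230 mm high to its flat black top deck, standing loose on the worktop (about 2.6 kg; a firm sideways push slides it). Origin: centre of its underside; +z up; its front (spout, drip tray, buttons) faces its own -x, towards the robot give or take 20 degrees
- lever (a joint): the aluminium lever, a plate 115 mm long from hinge to tip, 58 mm wide, 10 mm thick with a 2 mm raised lip along the tip, on the middle of the deck. Hinged at its rear end (the end away from the front), its tip towards the buttons. 0 rad = shut, lying flat 3 mm above the deck; grows as the tip rises; starts raised by 0.4 to 0.65 rad. A stiff hinge keeps it where it is left; about 2 N down at lever_pad moves it; it stops hard at 0
- lever_pad (a point): point in the middle of the lever's upper face, 70 mm from the hinge axis and 45 mm from the tip; rides with the lever. Shut, it stands 243 mm above the worktop. The axes turn with the lever: x from tip to hinge, z out of the upper face
- lever_hinge (a point): middle of the lever's hinge axis, which runs along the machine's y, 42 mm behind the machine's origin and 238 mm above the worktop; the lever's upper face lies 5 mm above the axis when shut
- btn_big (a joint): travel of the biggest button (long coffee): steel, 27 mm across, standing 7 mm out of the deck, at the right end of the row as seen by someone facing the machine's front. 0 = out, 0.005 m = fully in; a spring returns it; 1.3 N starts it, about 4.6 N holds it fully in
- btn_big_top (a point): centre of the top face of the biggest button, 106 mm before (machine -x) and 36 mm to the -y side of the machine's origin, 237 mm above the worktop when out
- btn_mid (a joint): travel of the middle button, steel, 21 mm across, same spring; leave alone
- btn_mid_top (a point): centre of the top face of the middle button; 43 mm to the +y side (machine frame) of the biggest
- btn_small (a joint): travel of the smallest button, steel, 16 mm across, same spring; leave alone
- btn_small_top (a point): centre of the top face of the smallest button; 78 mm to the +y side (machine frame) of the biggest
- mug: plain orange mug, 81 mm wide, 113 mm over the handle, 101 mm high, on the drip tray under the spout. Origin: centre of its underside, 25 mm above the worktop
- jar_coffee: glass jar of ground coffee with a black lid, 79 mm across, 154 mm high, to the right of the machine. Origin: centre of its underside
- jar_honey: honey jar with a black lid, 65 mm across, 86 mm high, to the right of the machine. Origin: centre of its underside
- tumbler: empty clear tumbler, 81 mm across, 91 mm high, to the right of the machine. Origin: centre of its underside
- canister: round dark green canister with a knobbed lid, 102 mm across, 140 mm high, in front of the blender. Origin: centre of its underside

How it is judged:
By the outcome, as a careful person would: the job done as asked, in the order asked, and still so for the second after the job is handed in, with the robot touching nothing.
It also fails if it takes over 35 s, if anything falls off the work surface, if the arm or the gripper's body presses on something with over 40 N, if the wrist force passes 120 N, or if a joint passes its speed limit or range.

## Working session

There is one attempt and no reset: what is moved stays moved. The work goes in short steps, Python scripts to look and compute and a shell command to move; the robot and the scene stay as the last step left them, time stands still between calls to the robot, and variables do not carry over. Pictures are saved under pics/ and viewed, at most 10 in all, crops included, and the job is handed in when it is done.

```bash
mkdir -p pics; cat > h.py <<'E'
import numpy as np,cv2
from rig import robot,vision,job
def ray(c,p):
    K=c["K"];T=np.array(c["cam_to_world"]);d=T[:3,:3]@np.linalg.inv(K)@np.array([p[1],p[0],1.]);return T[:3,3],d
def atz(c,p,z):
    o,d=ray(c,p);return o+d*(z-o[2])/d[2]
def proj(c,P):
    T=np.linalg.inv(np.array(c["cam_to_world"]));q=T[:3,:3]@np.asarray(P)+T[:3,3];q=np.array(c["K"])@q;return q[:2]/q[2] # col,row
E
python3 - <<'E'
from h import *
zs=dict(btn_big_top=.237,btn_mid_top=.237,btn_small_top=.237,lever_hinge=.243,lever_pad=.27,mug=.08,machine=.2)
for n in("scene","top"):
    c=vision.camera(n);cv2.imwrite(f"pics/{n}0.png",c["frame"][:,:,::-1]);print(n,np.round(c["cam_to_world"],3).tolist())
    for l,z in zs.items():
        for r in vision.look_for(n,l)[:2]: print(l,r["point"],round(r["conf"],2),atz(c,r["point"],z).round(3))
o=robot.get_obs();print(o["time"],o["position"],o["tool_rot"],o["grip_width"])
E
```

```text
scene [[0.082, -0.818, 0.57, 0.048], [-0.997, -0.073, 0.038, -0.16], [0.01, -0.571, -0.821, 0.88], [0.0, 0.0, 0.0, 1.0]]
btn_big_top [207.6, 246.8] 0.63 [ 0.447 -0.     0.237]
btn_big_top [273.6, 374.2] 0.47 [ 0.335 -0.238  0.237]
btn_mid_top [202.6, 227.3] 0.64 [0.455 0.038 0.237]
btn_small_top [202.4, 207.3] 0.59 [0.452 0.076 0.237]
lever_hinge [201.4, 247.0] 0.19 [0.457 0.001 0.243]
lever_pad [158.3, 237.0] 0.78 [0.536 0.031 0.27 ]
mug [245.4, 237.9] 0.56 [0.446 0.041 0.08 ]
machine [189.1, 243.1] 0.82 [0.513 0.025 0.2  ]
top [[0.088, -0.969, 0.229, 0.298], [-0.996, -0.085, 0.024, -0.155], [-0.004, -0.23, -0.973, 1.139], [0.0, 0.0, 0.0, 1.0]]
btn_big_top [222.5, 258.9] 0.63 [0.453 0.001 0.237]
btn_mid_top [223.3, 240.6] 0.53 [0.448 0.04  0.237]
btn_mid_top [178.7, 249.8] 0.46 [0.55  0.033 0.237]
btn_small_top [233.5, 413.8] 0.63 [ 0.458 -0.335  0.237]
btn_small_top [241.0, 250.7] 0.42 [0.411 0.013 0.237]
lever_hinge [174.5, 243.1] 0.86 [0.556 0.048 0.243]
lever_pad [176.5, 249.9] 0.8 [0.545 0.027 0.27 ]
mug [241.3, 252.4] 0.56 [0.431 0.038 0.08 ]
machine [184.3, 254.9] 0.89 [0.548 0.027 0.2  ]
0.8 [0.26775625 0.56471947 0.23056447] [2.19558266e-01 9.75599389e-01 6.69971424e-06 2.62606124e-05] 0.08730095864176919
```

View pics/scene0.png

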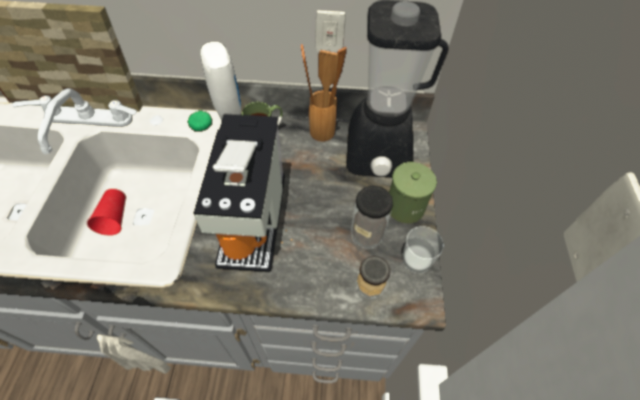

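View pics/top0.png

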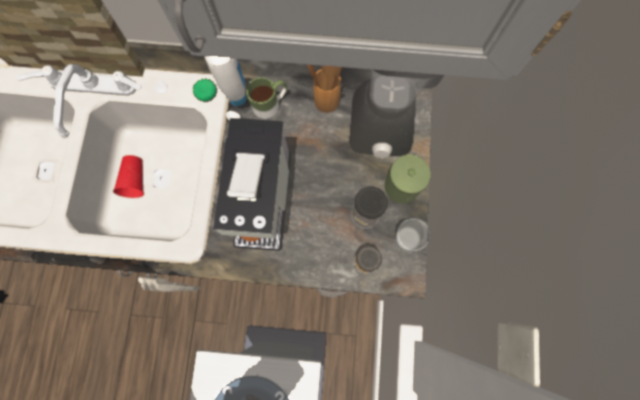

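The scene picture shows the machine left of centre: buttons near (203,207), (203,227) and (205,248), lever raised around (155,237). The top picture shows the buttons near (219,223), (221,240) and (222,259). I'll refine these on enlarged crops and fit the machine pose.

```bash
cat > fit.py <<'E'
from h import *
from scipy.optimize import least_squares
def blobs(c,r0,r1,c0,c1):
    g=cv2.cvtColor(c["frame"],cv2.COLOR_RGB2GRAY)[r0:r1,c0:c1]
    n,l,s,ce=cv2.connectedComponentsWithStats((g>110).astype(np.uint8))
    return [(s[i,4],(ce[i]+[c0,r0]).round(1).tolist()) for i in range(1,n) if s[i,4]>15]
def M(p,P): # machine->world
    x,y,a=p[:3];return np.array([x+P[0]*np.cos(a)-P[1]*np.sin(a),y+P[0]*np.sin(a)+P[1]*np.cos(a),P[2]])
def lev(p,s,w,h=.005): # s from hinge, w lateral
    a=p[3];return M(p,[.042-s*np.cos(a)-h*np.sin(a),w,.238+s*np.sin(a)+h*np.cos(a)])
E
python3 - <<'E'
from fit import *
out=[]
for n,(r0,r1,c0,c1) in dict(scene=(105,275,190,290),top=(110,260,205,300)).items():
    c=vision.camera(n);f=c["frame"]
    for r in((193,217,198,258),(210,232,216,270)): print(n,blobs(c,*(r))) if (r[0]==193)==(n=="scene") else 0
    for l in("lever_pad",):
        o=vision.outline_of(n,l)[0];m=o["mask"].astype(np.uint8);ct=max(cv2.findContours(m,0,2)[0],key=cv2.contourArea)
        print(l,round(o["conf"],2),cv2.approxPolyDP(ct,2.5,True)[:,0].tolist(),cv2.moments(ct)["m00"])
    im=cv2.resize(f[r0:r1,c0:c1,::-1],None,fx=3.5,fy=3.5,interpolation=cv2.INTER_CUBIC);out.append(cv2.copyMakeBorder(im,0,600-im.shape[0],0,0,0))
cv2.imwrite("pics/crop.png",np.hstack(out))
E
```

```text
scene [(np.int32(71), [206.1, 201.9]), (np.int32(116), [224.5, 203.1]), (np.int32(178), [247.1, 204.6]), (np.int32(34), [207.5, 215.7])]
lever_pad 0.75 [[228, 140], [214, 168], [243, 171], [256, 143]] 844.5
top [(np.int32(66), [223.2, 219.1]), (np.int32(104), [239.1, 220.1]), (np.int32(161), [258.8, 221.6]), (np.int32(53), [227.8, 230.5])]
lever_pad 0.77 [[239, 154], [228, 193], [253, 197], [263, 156]] 1056.0
```

View pics/crop.png

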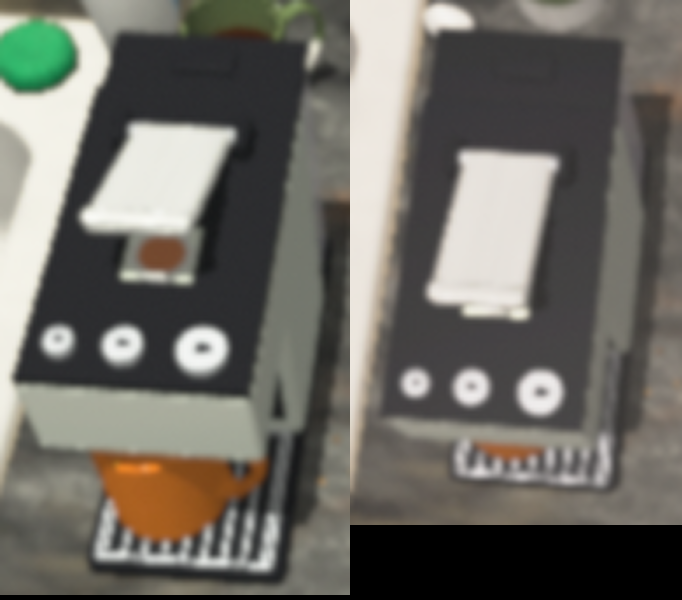

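The crop confirms all three buttons with the big one on the right, the raised lever and the deck corners. Next, the fit.

```bash
python3 - <<'E'
from fit import *
C={n:vision.camera(n) for n in("scene","top")}
B=[(-.106,-.036+d,.237) for d in(0,.043,.078)]
bp=dict(scene=[(247.1,204.6),(224.5,203.1),(206.1,201.9)],top=[(258.8,221.6),(239.1,220.1),(223.2,219.1)])
D=[(-.14,.065,.23),(-.14,-.065,.23),(.14,-.065,.23),(.14,.065,.23)]
dp=dict(scene=[(195.7,213.6),(260.6,216.4),(278.6,117.9),(222.9,114.4)],top=[(214.4,228.6),(275.6,231.4),(282.7,122),(227.9,119.4)])
L=[(0,.029),(.115,.029),(.115,-.029),(0,-.029)]
lp=dict(scene=[(228,140),(214,168),(243,171),(256,143)],top=[(239,154),(228,193),(253,197),(263,156)])
def res(p,full=False):
    r={}
    for n in C:
        r[n+"B"]=[proj(C[n],M(p,P))-q for P,q in zip(B,bp[n])]
        r[n+"D"]=[.3*(proj(C[n],M(p,P))-q) for P,q in zip(D,dp[n])]
        r[n+"L"]=[.4*(proj(C[n],lev(p,*P))-q) for P,q in zip(L,lp[n])]
    return {k:np.round(v,1).tolist() for k,v in r.items()} if full else np.concatenate([np.ravel(v) for v in r.values()])
s=least_squares(res,[.55,.03,-.05,.5],loss="soft_l1");p=s.x
print(p,np.degrees(p[2]));[print(k,v) for k,v in res(p,1).items()]
print("big",M(p,B[0]),"pad",lev(p,.07,0),"tip",lev(p,.115,0),"shutpad",M(p,(-.028,0,.243)),"shuttip",M(p,(-.073,0,.243)))
np.save("p.npy",p)
E
```

```text
[0.56034266 0.03746747 0.00892324 0.41129532] 0.5112640535229912
sceneB [[0.1, -0.5], [0.0, -0.5], [0.0, -0.6]]
sceneD [[-1.6, 1.3], [-0.1, 1.9], [0.3, -1.0], [-0.3, -1.0]]
sceneL [[-0.0, 0.7], [-0.7, -0.0], [0.2, -0.4], [-0.1, 0.2]]
topB [[0.3, 0.1], [0.4, 0.1], [0.3, -0.1]]
topD [[-0.8, 1.6], [-1.4, 2.2], [0.4, -0.8], [0.2, -1.2]]
topL [[-0.7, 0.5], [-0.6, 1.0], [0.5, 0.3], [-0.0, 0.5]]
big [0.45466811 0.00052305 0.237     ] pad [0.53618237 0.03725188 0.27056881] tip [0.49493685 0.03688382 0.28855967] shutpad [0.53234377 0.03721762 0.243     ] shuttip [0.48734556 0.03681608 0.243     ]
```

Residuals are sub-pixel on the buttons: big button ≈ (0.453, 0.000), lever pad ≈ (0.536, 0.037, 0.271). I'll close the fingers, rise, and go half-way.

```bash
python3 -m handwheel '[[0,0,-0.2,-0.02],[0,0,-0.43,-0.04],[-0.2,-0.15,-0.43,-0.0717],[-0.4,-0.3,-0.43,-0.0717],[-0.6,-0.45,-0.43,-0.0717],[-0.763,-0.612,-0.43,-0.0717],[-0.763,-0.612,-0.43,-0.0717],[-0.763,-0.612,-0.43,-0.0717],[-0.763,-0.612,-0.43,-0.0717],[-0.763,-0.612,-0.43,-0.0717],[-0.763,-0.612,-0.43,-0.0717],[-0.763,-0.612,-0.43,-0.0717]]' 0 10
```

```text
time: 2.1
position: [0.3959, 0.3008, 0.3597]
tool_rot: [-0.003, 1.0, 0.001, -0.0]
ft_force: [-0.9, 0.1, 0.8]
grip_width: 0.0149
grip_force: 0.0
```

```bash
python3 -m handwheel '[[-0.4133,-0.88,0,0],[-0.4133,-0.88,0,0],[-0.4133,-0.88,0,0],[-0.4133,-0.88,0,0],[-0.4133,-0.88,0,0],[-0.4133,-0.88,0,0],[-0.4133,-0.88,0,0],[-0.4133,-0.88,0.08,0],[-0.4133,-0.88,0.16,0],[-0.4133,-0.88,0.16,0],[-0.4133,-0.88,0.16,0]]'
python3 - <<'E'
from h import *
for n,(r0,r1,c0,c1) in dict(scene=(105,275,180,300),top=(110,260,190,300)).items():
    c=vision.camera(n);f=c["frame"][:,:,::-1].copy()
    im=cv2.resize(f[r0:r1,c0:c1],None,fx=3.4,fy=3.4,interpolation=cv2.INTER_CUBIC);im=cv2.copyMakeBorder(im,0,600-im.shape[0],0,0,0)
    cv2.imwrite(f"pics/b_{n}.png",im)
cv2.imwrite("pics/b.png",np.hstack([cv2.imread(f"pics/b_{n}.png") for n in("scene","top")]))
E
```

```text
time: 3.02
position: [0.5212, 0.0395, 0.3104]
tool_rot: [-0.005, 1.0, 0.001, -0.002]
ft_force: [0.6, 0.3, 0.2]
grip_width: 0.0007
grip_force: 0.0
```

View pics/b.png

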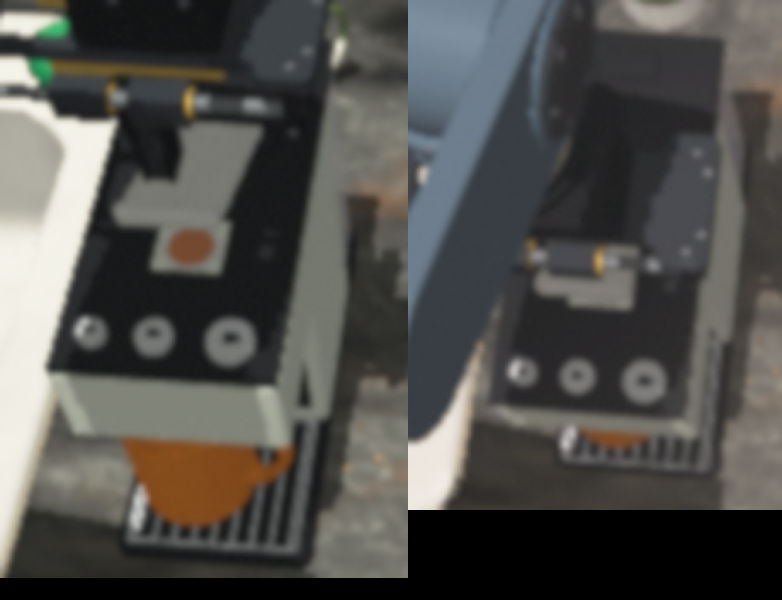

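Fingertips are over the tip half of the lever; scene crop shows them at about full-image (227,156), lever tip edge below at row ~168. Pressing down slowly.

```bash
python3 -m handwheel '[[0,0.0,0.03,0],[0,0,0.06,0],[0,0,0.08,0],[0,0,0.1,0],[0,0,0.11,0],[0,0,0.12,0],[0,0,0.13,0],[0,0,0.14,0],[0,0,0.15,0],[0,0,0.16,0],[0,0,0.167,0],[0,0,0.167,0],[0,0,0.167,0]]'
```

```text
time: 4.2
position: [0.5221, 0.0377, 0.2613]
tool_rot: [-0.004, 1.0, 0.0, 0.0]
ft_force: [0.1, 0.8, -0.1]
grip_width: 0.0002
grip_force: 0.0
```

```bash
python3 -m handwheel '[[0,0,0.01,0],[0,0,0.02,0],[0,0,0.025,0],[0,0,0.025,0]]'; python3 -m handwheel '[[0,0,0.005,0],[0,0,0.008,0],[0,0,0.008,0]]';  python3 - <<'E'
from h import *
c=vision.camera("scene");f=c["frame"][:,:,::-1]
cv2.imwrite("pics/c.png",cv2.resize(f[105:275,180:300],None,fx=3.4,fy=3.4,interpolation=cv2.INTER_CUBIC))
E
```

```text
time: 4.53
position: [0.5218, 0.0377, 0.2535]
tool_rot: [-0.004, 1.0, 0.0, -0.0]
ft_force: [0.4, 0.8, 0.6]
grip_width: 0.0005
grip_force: 0.0
time: 4.78
position: [0.5219, 0.0378, 0.2514]
tool_rot: [-0.004, 1.0, 0.0, -0.0]
ft_force: [0.4, 0.1, -0.3]
grip_width: 0.0006
grip_force: 0.0
```

View pics/c.png

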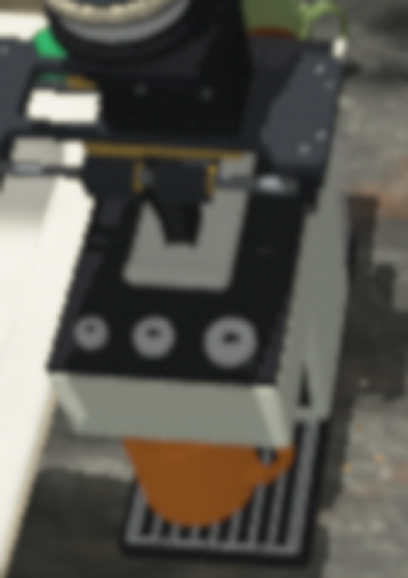

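The lever is nearly flat (tip edge at full-image row ~187). I'll go on in sub-mm steps until the hard stop shows in the force.

```bash
python3 -m handwheel '[[0,0,0.003,0],[0,0,0.003,0]]' | egrep 'pos|ft'; python3 -m handwheel '[[0,0,0.003,0],[0,0,0.003,0]]' | egrep 'pos|ft'
```

```text
position: [0.5221, 0.0377, 0.2513]
ft_force: [-1.3, 0.0, 4.3]
position: [0.5221, 0.0378, 0.2512]
ft_force: [-2.3, 0.7, 8.7]
```

Hard stop reached: 8.7 N with no further travel, so the lever is shut. I'll lift and move over the big button.

```bash
python3 -m handwheel '[[0,0,-0.05,0],[0,0,-0.15,0],[0.1,-0.05,-0.15,0],[0.231,-0.1225,-0.15,0],[0.231,-0.1225,-0.15,0],[0.231,-0.1225,-0.1,0],[0.231,-0.1225,-0.05,0],[0.231,-0.1225,-0.05,0],[0.231,-0.1225,-0.05,0]]'
python3 - <<'E'
from h import *
ims=[]
for n,(r0,r1,c0,c1) in dict(scene=(105,275,180,300),top=(110,260,190,300)).items():
    c=vision.camera(n);f=c["frame"][:,:,::-1]
    p=robot.get_obs()["position"];P=[p[0],p[1],p[2]-.008];print(n,proj(c,P),proj(c,[.453,.0005,.237]))
    im=cv2.resize(f[r0:r1,c0:c1],None,fx=3.4,fy=3.4,interpolation=cv2.INTER_CUBIC);ims.append(cv2.copyMakeBorder(im,0,600-im.shape[0],0,0,0))
cv2.imwrite("pics/d.png",np.hstack(ims))
E
```

```text
time: 5.92
position: [0.4524, 0.0005, 0.2643]
tool_rot: [-0.004, 1.0, 0.0, -0.001]
ft_force: [-0.5, 0.8, 0.0]
grip_width: 0.0003
grip_force: 0.0
scene [245.67024239 198.89644424] [247.0651469  204.85195023]
top [257.65579421 220.51250696] [259.00723421 222.48224413]
```

View pics/d.png

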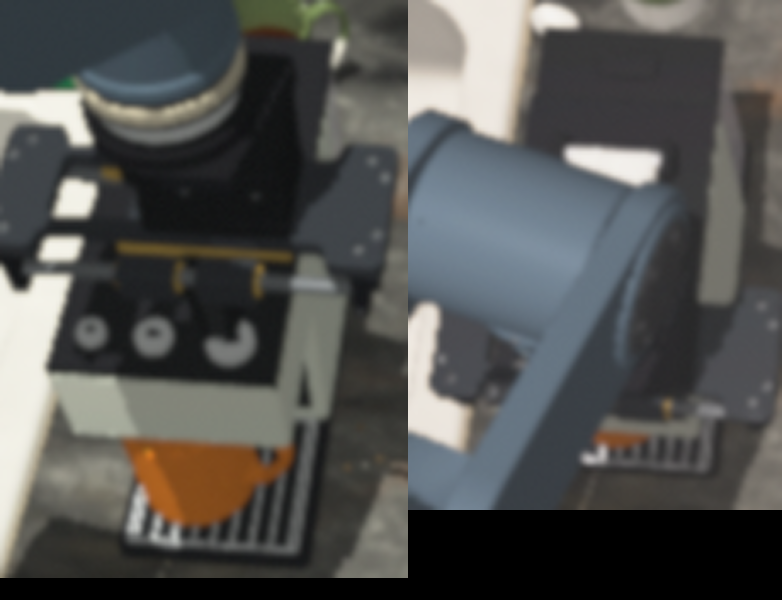

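Fingertips are centred over the big button (scene crop ~(225,325)). Pressing in steps.

```bash
python3 -m handwheel '[[0,0,0.03,0],[0,0,0.05,0],[0,0,0.058,0],[0,0,0.066,0],[0,0,0.074,0],[0,0,0.074,0]]'| egrep 'pos|ft'; python3 -m handwheel '[[0,0,0.004,0],[0,0,0.006,0],[0,0,0.006,0]]' | egrep 'pos|ft';python3 -m handwheel '[[0,0,0.003,0],[0,0,0.003,0]]' | egrep 'pos|ft'
```

```text
position: [0.4525, 0.0006, 0.2423]
ft_force: [-1.2, 0.5, 3.3]
position: [0.4526, 0.0006, 0.2409]
ft_force: [-2.1, 0.7, 3.5]
position: [0.4526, 0.0006, 0.2403]
ft_force: [-2.8, 1.3, 7.6]
```

```bash
python3 -m handwheel '[[0,0,0.002,0],[0,0,0.002,0],[0,0,0.002,0]]' | egrep 'pos|ft'
```

```text
position: [0.4526, 0.0006, 0.2403]
ft_force: [-4.8, 0.7, 10.8]
```

Hard stop: fully in. I'll retreat straight up, then back towards the left.

```bash
python3 -m handwheel '[[0,0,-0.03,0],[0,0,-0.12,0],[0,0,-0.25,0],[0,0,-0.4,0],[0,0.1,-0.4,0],[0,0.3,-0.4,0],[0,0.45,-0.4,0],[0,0.6,-0.4,0],[0,0.75,-0.4,0],[0,0.9,-0.4,0],[0,0.9,-0.4,0],[0,0.9,-0.4,0],[0,0.9,-0.4,0]]'
python3 - <<'E'
from fit import *
C={n:vision.camera(n) for n in("scene","top")}
print(blobs(C["scene"],193,217,198,258),blobs(C["top"],210,232,216,270))
p=np.load("p.npy");ims=[]
for n,(r0,r1,c0,c1) in dict(scene=(105,275,180,300),top=(110,260,190,300)).items():
    o=vision.look_for(n,"lever_pad");o2=vision.outline_of(n,"lever_pad")[0]["mask"].astype(np.uint8)
    ct=max(cv2.findContours(o2,0,2)[0],key=cv2.contourArea);print(cv2.approxPolyDP(ct,2.5,True)[:,0].tolist())
    for a in(0,.05):
        q=p.copy();q[3]=a;print(a,[proj(C[n],lev(q,*P)).round(1).tolist() for P in[(0,.029),(.115,.029),(.115,-.029),(0,-.029)]])
    im=cv2.resize(C[n]["frame"][r0:r1,c0:c1,::-1],None,fx=3.4,fy=3.4,interpolation=cv2.INTER_CUBIC);ims.append(cv2.copyMakeBorder(im,0,600-im.shape[0],0,0,0))
cv2.imwrite("pics/e.png",np.hstack(ims))
E
```

```text
time: 8.27
position: [0.451, 0.2719, 0.359]
tool_rot: [-0.006, 1.0, -0.0, 0.0]
ft_force: [0.1, 0.2, 0.3]
grip_width: 0.0006
grip_force: 0.0
[(np.int32(71), [206.1, 201.9]), (np.int32(116), [224.5, 203.1]), (np.int32(178), [247.1, 204.6]), (np.int32(34), [207.5, 215.7])] [(np.int32(66), [223.2, 219.1]), (np.int32(105), [239.1, 220.2]), (np.int32(163), [258.9, 221.6]), (np.int32(54), [228.5, 230.5])]
[[228, 140], [216, 185], [219, 188], [245, 189], [255, 142]]
0 [[228.1, 140.9], [216.1, 185.7], [246.1, 187.7], [255.8, 142.6]]
0.05 [[228.1, 141.0], [215.5, 184.0], [245.7, 186.0], [255.8, 142.7]]
[[238, 154], [231, 203], [255, 207], [263, 156]]
0 [[237.4, 154.3], [230.8, 204.1], [257.2, 206.1], [263.1, 156.2]]
0.05 [[237.4, 154.4], [230.2, 203.5], [256.8, 205.6], [263.1, 156.3]]
```

View pics/e.png

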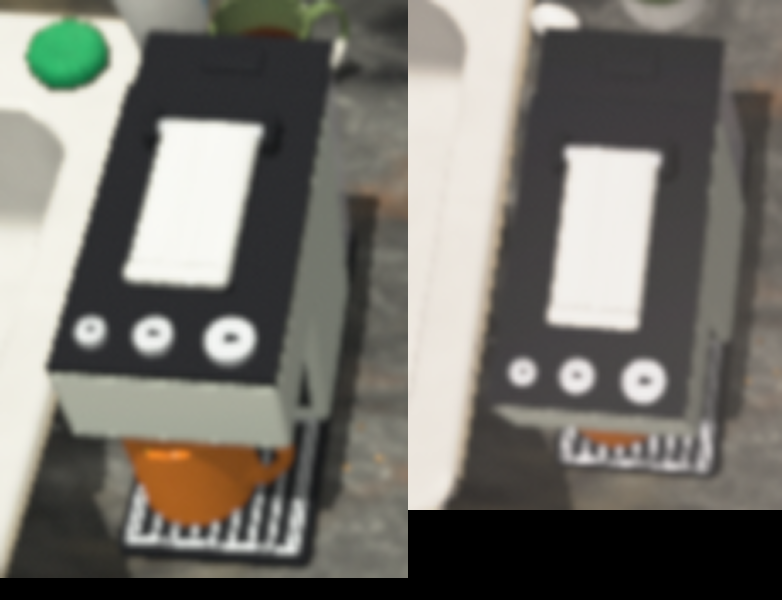

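The lever lies flat: its outline matches the 0 rad projection. The button blobs are at the same pixels as before, so the machine has not moved and the big button is back out. The hand is clear.

```bash
python3 -c "from rig import job;print(job.hand_in())"
```

```text
the job is handed in; nothing more can be done
None
```

The lever was pushed flat to its hard stop, then the biggest button was pressed fully in and sprang back; the machine did not move, the hand is clear, and the job was handed in (8.3 s on the robot clock at the last move).

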